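# Take a clipper out of the run-in box

### The job

The blue hair clipper lies trapped under the two yellow covers of the grey run-in box: slide it back, away from the robot and under the wider cover, until you feel it come up against the stop hidden there, then tilt its blade end up and draw it out slantwise, blade end first, through the opening between the covers. Finish still gripping it, at rest over the box, with every part of it at least 5 cm above the covers, and leave the other things on the bench where they are.

Things in the scene. Friction and masses are not known exactly. Their poses are not given: they have to be found in the camera images.
- box: Grey plastic run-in box fixed to the bench, 265 x 145 x 64 mm. Origin on the bench under it; x axis along the box, towards the robot; z up. Inside: x -130 to +125 mm, y +-67.5 mm, floor 4 mm above the bench. Two fixed yellow covers over its full width, underside 60, top 64 mm above the bench: wide rear one (far from the robot) x -135 to -68 mm, narrow front one (near) x +85 to +130 mm.
- opening (a point): Centre of the open window between the two covers (153 mm along the box, 135 mm across), level with the covers' top: x +8.5 mm in the box frame, 64 mm above the bench. Axes as the box.
- clipper_center (a point): Centre (half-way up) of the loose blue hair clipper: 180 long, 36 wide, 25 mm high, 0.2 to 0.35 kg, flat sides, balanced near its centre. x axis towards the steel blade (nose), z up. It lies flat on the box floor, roughly along the box, nose towards the robot, each end under a cover, so it cannot be lifted out level.
- clipper_nose (a point): Blade end of the blue clipper: 90 mm ahead of its centre, half-way up.
- clipper_tail (a point): Tail end of the blue clipper: 90 mm behind its centre, half-way up.
- stop: Black rubber stop fixed in the box under the rear cover, unseen from above: 10 mm thick (x), 100 wide, 45 high, on the box floor. Origin under its centre; axes as the box. Its place varies: the face towards the clipper is 107 to 117 mm behind the box origin. With the clipper's tail against it, the nose is 12 to 22 mm clear of the front cover's edge.
- oil: Bystander: oil bottle, 36 mm across, 90 mm tall, standing on the bench at the right. Origin under its centre.
- brush: Bystander: cleaning brush lying on the bench at the right.
- driver: Bystander: screwdriver lying on the bench at the right.
- spare0: Bystander: black clipper with white trim, same size as the blue one, lying on the bench at the left. Origin under its centre.
- spare1: Bystander: black clipper with white trim, same size as the blue one, lying on the bench at the left. Origin under its centre.
- spare2: Bystander: black clipper with white trim, same size as the blue one, lying on the bench at the left. Origin under its centre.
- clipper: The same blue clipper; origin at the centre of its underside, x axis towards the nose.

How it is judged (in metres and radians):
On the way, in this order (a step that is already met when the one before it is completed fails the run):
1. the blue clipper is pushed back against the hidden stop (contact over 1 N) (contact force between clipper and stop above 1 N).
2. the blade end is out above the covers while the tail is still under the rear cover (z of clipper_nose in the frame of box above 0.07 m and z of clipper_tail in the frame of box below 0.055 m and x of clipper_tail in the frame of box below -0.068 m), for 0.1 s.
At the end, for the whole second after the job is handed in: The blue clipper is held in the fingers (over 2 N), at rest (under 2 cm/s), not touching the box, both of its end points more than 120 mm above the bench and its centre within 150 mm (horizontally) of the window's centre (height (world z) of each of clipper_nose, clipper_tail above 0.12 m and horizontal distance between clipper_center and opening below 0.15 m and contact force between clipper and the fingers above 2 N and contact force between clipper and box below 0.1 N and linear speed of clipper below 0.02 m/s); the arm keeps its last pose, push and grip.
It fails at once if a bystander is moved by more than 30 mm (distance of any of oil, brush, driver, spare0, spare1, spare2 from where it was at the start of the episode above 0.03 m).
It also fails if it takes over 43 s, if anything falls off the work surface, if the arm or the gripper's body presses on something with over 40 N, if the wrist force passes 120 N, or if a joint passes its speed limit or range.

### The arm

A 6-joint arm with a two-finger parallel gripper is mounted at the origin on the work surface. World frame = base frame: x ahead of the robot, y to its left, z up, the work surface at z = 0. Lengths are in mm, angles in rad, forces in N, time in s.
With the tool pointing down it reaches from about 275 to 825 mm from the base axis. Payload 4.9 kg.
Tool frame: the origin (TCP) lies at the very end of the fingers, on their centre line; the grasp point (between the pads) lies 19 mm behind it; z points along the fingers, y is the line along which they close (so a half turn about z gives the same grasp; the last joint's range is limited). The gripper opens to 85 mm and grips with 20 to 120 N. Pads are 22 mm wide; open, the fingers measure 114 mm over their backs; the gripper's body (76 mm by 85 mm) begins 54 mm behind the grasp point. The pads swing forward as they close: fully open they stand 13 mm farther back than shut.
Start: joints at [-1.434, 0.326, -0.193, 1.052, 0, 1.437], TCP at [147.138, -529.971, 231.281] pointing down, gripper open.
Joint ranges: [-2.65, 2.65], [-0.97, 1.79], [-1.3, 1.35], [-1.93, 2.1], [-1.47, 1.37], [-3.14, 3.14]. Speed limits (rad/s): [2.57, 2.57, 3.14, 3.14, 3.14, 3.14].

### API

Orientations are given as [roll, pitch, yaw] about the fixed x, y, z axes, in that order (R = Rz(yaw) Ry(pitch) Rx(roll)).
In Python, from bench import bot, solve_ik, imaging gives the robot as it stands. Calls block until the motion is done:
- bot.move_ptp(position, orientation): joint-space move of the TCP to a pose.
- bot.movel(position, rot=None, max_speed=150, threshold=None): straight line of the TCP; rot=None keeps the orientation; max_speed is the mean speed in mm/s. With threshold (N) it stops when the force on the tool has changed by that much, and returns True; else False.
- bot.move_j(angles): joint-space move.
- bot.grip(opening, effort=None): opening from 0.0 (shut) to 1.0 (fully open); effort is the grip in N (None keeps the last); returns when the fingers have stopped.
- bot.dwell(seconds).
- solve_ik(position, orientation): joint angles nearest the present ones, or None.
- bot.get_state(): the state.
- imaging.capture(name): name is "scene" or "top" or "wrist"; returns the picture (480x640x3 uint8, blue, green, red); there is no depth.
- imaging.camera_model(name): a dict with "K" (3x3 intrinsics, pixels), "position" and "rotation" of the camera in the world. Camera axes: x right, y up, looking along -z (the intrinsics and any distortion apply to the point x, -y, -z); pixel columns grow to the right and rows downward; lengths in mm; the calibration is good to about 2 mm. A picture is of the moment at which its call begins: read the wrist's pose just before it. camera_model takes no time and is no camera call; for the wrist camera it gives the pose at the moment of the call.
A pose or a line that the arm cannot do raises bot.IKError and nothing moves.
- bot.sign_off(): hands the job in; it is judged then, once.
The state is a dict: "t": time; "qpos": joint angles; "joint_velocities": joint speeds; "effort": joint torques, N m; "tcp_pos": TCP position; "orientation": TCP orientation; "contact_force": force on the tool from outside, world axes, zero at the start; "wrist_torque": the same for the moment, N m; "opening": opening from 0.0 (shut) to 1.0 (fully open); "gripper_force": force on a finger pad.
Only numpy, scipy, OpenCV 4.12 (cv2) and the standard library are available. Lean on these libraries where they do the work, as an engineer would, in place of code of your own. Each camera call takes 0.05 s, during which the arm holds its last target. There are 200 camera calls.

## Working session

There is one attempt and no reset: what is moved stays moved. The work goes in short steps, each a Python script; the robot and the scene stay as the last script left them, time stands still between calls to the robot, and variables do not carry over. Pictures are saved under pics/ and viewed, at most 10 in all, crops included, and the job is handed in when it is done.

```bash
mkdir -p pics; ls; python3 - <<'E'
from bench import bot,imaging
import cv2
for n in("top","scene"):
    im=imaging.capture(n); cv2.imwrite(f"pics/{n}0.png",im); m=imaging.camera_model(n); print(n,m)
print(bot.get_state())
E
```

```text
pics
top {'K': array([[595.27062948,   0.        , 323.61826866],
       [  0.        , 595.27062948, 238.65132029],
       [  0.        ,   0.        ,   1.        ]]), 'position': array([ 311.69098408,   32.09146899, 1883.85305135]), 'rotation': array([ 0.13043331,  0.00235244, -1.56674723])}
scene {'K': array([[495.03236815,   0.        , 310.20077749],
       [  0.        , 495.03236815, 230.64572169],
       [  0.        ,   0.        ,   1.        ]]), 'position': array([1221.68877366, -616.15407643, 1083.52558122]), 'rotation': array([ 0.73822461, -0.00677255,  0.81707146])}
{'t': 0.1, 'qpos': array([-1.43420891e+00,  3.26886945e-01, -1.93489157e-01,  1.05197800e+00,
        1.72517626e-05,  1.43661801e+00]), 'joint_velocities': array([-0.00101235, -0.00150071,  0.00173711,  0.00159186, -0.00128848,
       -0.0003538 ]), 'effort': array([ 9.35270982e-04, -4.44241011e+01,  2.63036495e+01,  7.92048551e-03,
       -3.12060411e-05,  7.96635419e-06]), 'tcp_pos': array([ 147.06498874, -529.43890271,  230.56876606]), 'orientation': array([-3.14005119e+00, -2.25489971e-04,  2.70765544e-01]), 'contact_force': array([ 0.02703605, -0.06669279, -0.99407057]), 'wrist_torque': array([-0.01503291, -0.00183421,  0.06632483]), 'gripper_force': 0.0, 'opening': 0.9981560578182561}
```

View pics/top0.png

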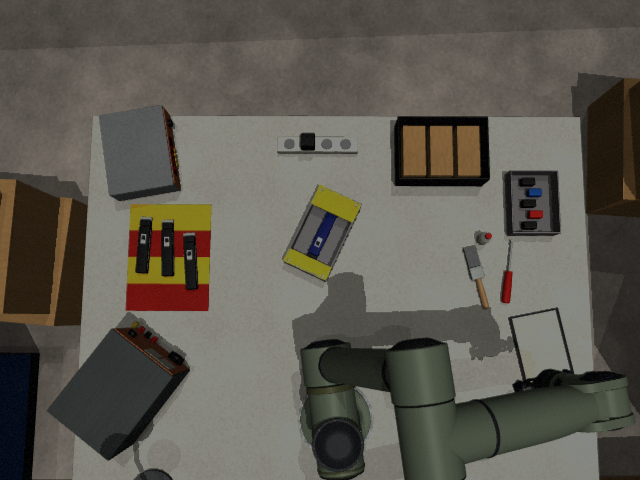

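The top view shows the box around (322,232), its wide cover at the upper right, and the blue clipper at about (320,232). The bystanders are at x<210 and x>460. Next is an enlarged crop.

```bash
python3 - <<'E'
import cv2
im=cv2.imread("pics/top0.png")[175:290,265:380]
cv2.imwrite("pics/crop1.png",cv2.resize(im,None,fx=5.2,fy=5.2,interpolation=cv2.INTER_CUBIC))
E
cat > h.py <<'E'
import numpy as np,cv2
from scipy.spatial.transform import Rotation as R
from bench import bot,imaging,solve_ik
def ray(name,px,z,m=None):
    """intersect the pixel's ray with the plane at height z"""
    m=m or imaging.camera_model(name)
    d=np.linalg.inv(m["K"])@[px[0],px[1],1]; r=np.array(m["rotation"])
    M=R.from_euler("xyz",r).as_matrix() if r.shape==(3,) else r
    d=M@(d*[1,-1,-1]); p=np.array(m["position"])
    return p+d*(z-p[2])/d[2]
E
```

```text
(no output)
```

View pics/crop1.png

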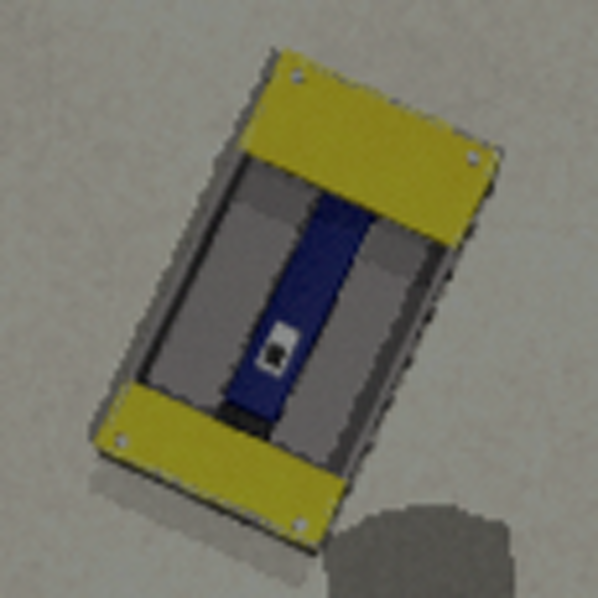

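The crop shows cover-top corners at about (280,48), (498,152), (318,545) and (96,440). The clipper's visible top runs from (348,205) to (243,428).

```bash
python3 - <<'E'
from h import *
f=lambda c,z: ray("top",(c[0]/5.2+265-.4,c[1]/5.2+175-.4),z)
C=np.array([f(c,64) for c in[(280,48),(498,152),(318,545),(96,440)]]); print(C.round(1))
o=C.mean(0); a=(C[2]+C[3]-C[0]-C[1])/2; print("len",np.linalg.norm(a),"w",np.linalg.norm(C[0]-C[1]),np.linalg.norm(C[2]-C[3]))
yaw=np.arctan2(a[1],a[0]); print("o",o,"yaw",yaw)
A=f((347.5,205),29);B=f((241.5,428),29);d=B-A;print(A,B,"clip yaw",np.arctan2(d[1],d[0]))
ey=np.array([-np.sin(yaw),np.cos(yaw),0]);ex=np.array([np.cos(yaw),np.sin(yaw),0])
print([((p-o)@ex,(p-o)@ey) for p in(A,B)])
# wrist camera offset
m=imaging.camera_model("wrist");s=bot.get_state();print(m,s["tcp_pos"])
E
```

```text
[[722.9  54.2  64. ]
 [659.9 -76.4  64. ]
 [424.8  30.3  64. ]
 [486.3 161.6  64. ]]
len 259.0395117490443 w 144.9689901351598 144.95510173358483
o [573.47547911  42.41965519  64.        ] yaw 2.7155478820010113
[633.56512481  13.08468227  29.        ] [497.20464849  76.57244278  29.        ] clip yaw 2.70585187298796
[(np.float64(-66.84141351738718), np.float64(1.8792538932138783)), (np.float64(83.56719088717125), np.float64(0.42084500604773506))]
{'K': array([[354.85985881,   0.        , 322.27617073],
       [  0.        , 354.85985881, 243.65714551],
       [  0.        ,   0.        ,   1.        ]]), 'position': array([ 225.59357303, -508.58455754,  373.22708966]), 'rotation': array([-0.31795054,  0.00144476, -1.30016818])} [ 147.06498874 -529.43890271  230.56876606]
```

```bash
cat >> h.py <<'E'
YB=2.7155; YC=2.706
ex=np.array([np.cos(YB),np.sin(YB),0]); O=np.array([573.5,42.4,0])+2.5*ex
def rot(th,psi=YC):
    """tool down with x along the clipper, then nose tilted up by th"""
    c=np.array([np.cos(YC),np.sin(YC),0]); n=np.cross(c,[0,0,1])
    return (R.from_rotvec(n*th)*R.from_euler("xyz",[np.pi,0,psi]))
E
python3 - <<'E'
from h import *
for psi in(YC,YC-np.pi):
  print("psi",psi)
  for th,dx,z in[(0,25,130),(0,25,6),(0,-20,8),(.2,-20,30),(.35,-20,45),(.5,-15,70),(.6,-15,80),(.6,30,150),(.5,30,190),(.3,30,190),(0,30,200)]:
    p=O+dx*ex+[0,0,z]; q=solve_ik(p,rot(th,psi).as_euler("xyz")); print(th,dx,z,None if q is None else np.round(q,2))
E
```

```text
psi 2.706
0 25 130 [-0.04  0.42 -0.34  0.82  0.    0.4 ]
0 25 6 [-0.04  0.58 -0.45  0.54  0.    0.4 ]
0 -20 8 [-0.07  0.63 -0.34  0.6   0.    0.37]
0.2 -20 30 [-0.1   0.72 -0.1   0.94  0.07  0.33]
0.35 -20 45 [-0.12  0.82  0.09  1.18  0.11  0.3 ]
0.5 -15 70 [-0.14  0.91  0.28  1.42  0.14  0.26]
0.6 -15 80 [-0.15  0.99  0.42  1.58  0.16  0.24]
0.6 30 150 [-0.13  0.84  0.3   1.61  0.17  0.26]
0.5 30 190 [-0.12  0.73  0.24  1.56  0.15  0.28]
0.3 30 190 [-0.09  0.57  0.03  1.32  0.1   0.33]
0 30 200 [-0.03  0.34 -0.25  0.98  0.    0.4 ]
psi -0.43559265358979316
0 25 130 [-0.04  0.42 -0.34  0.82  0.   -2.74]
0 25 6 [-0.04  0.58 -0.45  0.54  0.   -2.74]
0 -20 8 [-0.07  0.63 -0.34  0.6   0.   -2.77]
0.2 -20 30 [-0.1   0.72 -0.1   0.94  0.07 -2.81]
0.35 -20 45 [-0.12  0.82  0.09  1.18  0.11 -2.84]
0.5 -15 70 [-0.14  0.91  0.28  1.42  0.14 -2.88]
0.6 -15 80 [-0.15  0.99  0.42  1.58  0.16 -2.9 ]
0.6 30 150 [-0.13  0.84  0.3   1.61  0.17 -2.89]
0.5 30 190 [-0.12  0.73  0.24  1.56  0.15 -2.86]
0.3 30 190 [-0.09  0.57  0.03  1.32  0.1  -2.81]
0 30 200 [-0.03  0.34 -0.25  0.98  0.   -2.74]
```

```bash
python3 - <<'E'
from h import *
bot.move_ptp(O+25*ex+[0,0,200],rot(0).as_euler("xyz"))
m=imaging.camera_model("wrist");cv2.imwrite("pics/w1.png",imaging.capture("wrist"))
import pickle;pickle.dump(m,open("m1.pkl","wb"));s=bot.get_state();print(s["t"],s["tcp_pos"],s["orientation"],O+25*ex)
E
```

```text
2.6667 [548.63054816  52.86226619 200.04350072] [-3.14144633e+00  2.42354996e-04  2.70444263e+00] [548.4588392   53.76618959   0.        ]
```

View pics/w1.png

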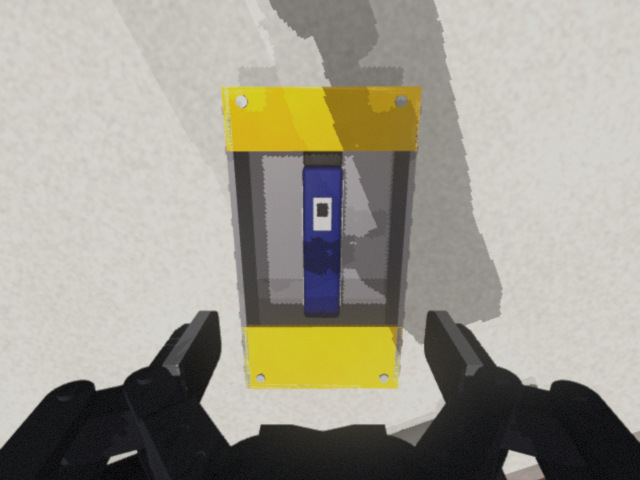

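The wrist view puts the cover corners at (223,87), (421,87), (398,388) and (248,388), with edges at rows 151 and 326. The clipper is 303–341 px wide and its end at row ~316 may be the tail, seen beneath the rear cover.

```bash
python3 - <<'E'
from h import *
import pickle;m=pickle.load(open("m1.pkl","rb"))
ey=np.array([-np.sin(YB),np.cos(YB),0])
b=lambda p:np.round([(p-O)@ex,(p-O)@ey,p[2]],1)
for px in[(223,87),(421,87),(398,388),(248,388),(228,151),(416,151),(245,326),(400,326)]:print(px,b(ray("",px,64,m)))
for px in[(303,168),(341,168),(304,316),(339,316)]:print(px,b(ray("",px,29,m)))
E
```

```text
(223, 87) [131.7  71.2  64. ]
(421, 87) [130.1 -71.7  64. ]
(398, 388) [-133.9  -69.8   64. ]
(248, 388) [-132.4   73.3   64. ]
(228, 151) [86.9 71.8 64. ]
(416, 151) [ 85.3 -71.3  64. ]
(245, 326) [-65.   70.9  64. ]
(400, 326) [-66.5 -67.9  64. ]
(303, 168) [69.8 17.  29. ]
(341, 168) [ 69.4 -16.1  29. ]
(304, 316) [-75.4  20.   29. ]
(339, 316) [-75.8 -14.9  29. ]
```

```bash
python3 - <<'E'
from h import *
ey=np.array([-np.sin(YB),np.cos(YB),0])
g=O+25*ex+1.5*ey
r=rot(0).as_euler("xyz")
bot.movel(g+[0,0,60],r,150)
print(bot.movel(g+[0,0,6],r,60,threshold=15))
bot.grip(0.0,60)
s=bot.get_state();print(s["t"],s["tcp_pos"],s["opening"],s["gripper_force"],s["contact_force"])
bot.movel(g+[0,0,8],r,30)
s=bot.get_state();print(s["contact_force"])
hit=bot.movel(g-50*ex+[0,0,8],r,25,threshold=6)
s=bot.get_state();print(hit,s["t"],((s["tcp_pos"]-O)@ex),s["contact_force"]@ex,s["contact_force"],s["gripper_force"])
m=imaging.camera_model("wrist");cv2.imwrite("pics/w2.png",imaging.capture("wrist"))
import pickle;pickle.dump(m,open("m2.pkl","wb"))
E
```

```text
True
5.1167 [546.27487642  52.4122205    6.14356075] 0.41293011575540456 61.96431040763855 [0.13912176 0.54257656 2.62421285]
[-0.11618279 -0.61241606 -3.4319345 ]
True 6.5583 -2.707639462902596 0.7003804298289987 [-0.52594213  0.53582251 -3.71658864] 61.14951252937317
```

View pics/w2.png

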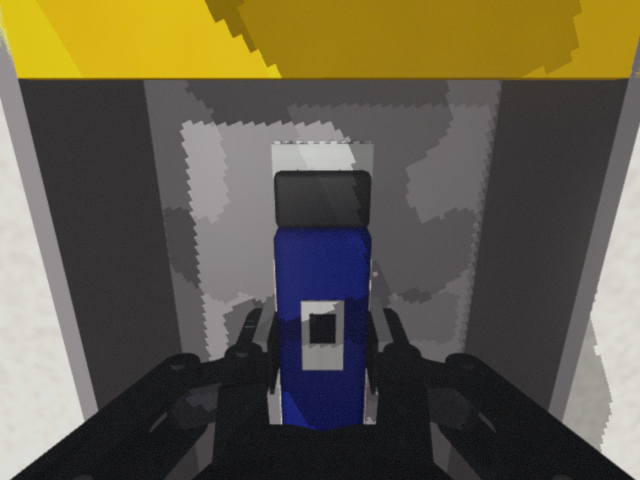

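The steel nose tip is at row 142, clear of the front cover's edge at row 78. The force now reads under 1 N, so that stop may have been a false trigger. I'll measure the nose and then push on.

```bash
python3 - <<'E'
from h import *
import pickle;m=pickle.load(open("m2.pkl","rb"))
for px,z in[((322,142),29),((322,142),20),((322,78),64)]:print((ray("",px,z,m)-O)@ex)
s=bot.get_state();p=s["tcp_pos"];r=s["orientation"]
hit=bot.movel(p-25*ex,r,15,threshold=12)
s=bot.get_state();print(hit,s["t"],((s["tcp_pos"]-O)@ex),s["tcp_pos"],s["contact_force"]@ex,s["contact_force"],s["gripper_force"])
m=imaging.camera_model("wrist");cv2.imwrite("pics/w3.png",imaging.capture("wrist"))
pickle.dump(m,open("m3.pkl","wb"))
E
```

```text
71.52348697758917
71.21575010402474
86.31402495292801
True 7.225 -3.602705868757258 [573.65352271  40.0702813    6.14832798] -0.021207479127207197 [-0.0755757  -0.21781345  5.32112945] 62.07540035247803
```

View pics/w3.png

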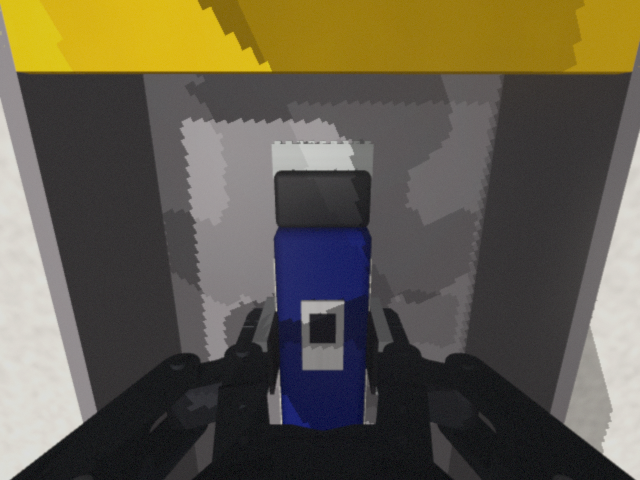

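The nose is at box x ≈ 70, a 15 mm gap to the front cover, which fits being at the stop. I'll confirm with a firmer short push.

```bash
python3 - <<'E'
from h import *
s=bot.get_state();p=s["tcp_pos"].copy();r=s["orientation"]
p[2]=9; bot.movel(p,r,20); s=bot.get_state();print(s["tcp_pos"],s["contact_force"],(s["tcp_pos"]-O)@ex)
hit=bot.movel(p-6*ex,r,10,threshold=20)
s=bot.get_state();print(hit,s["t"],((s["tcp_pos"]-O)@ex),s["tcp_pos"],s["contact_force"]@ex,s["contact_force"],s["gripper_force"])
bot.dwell(.1);s=bot.get_state();print(((s["tcp_pos"]-O)@ex),s["contact_force"]@ex)
E
```

```text
[573.11440679  40.03680164   8.5795277 ] [ 0.14602632  0.97120643 -2.80790879] -3.1256312338164753
False 8.4 -3.521865176651317 [573.40122686  39.710032     7.64125097] 13.212973326855765 [-11.90111775   5.74853715   2.58028204] 61.93578600883484
-3.5499847341457613 12.95878665833093
```

Contact is confirmed: 13 N with the motion blocked. Now I'll back off 3 mm, tilt about the tail to 30° and hold.

```bash
cat >> h.py <<'E'
ey=np.array([-np.sin(YB),np.cos(YB),0])
def tool(xb,zb,th,y0):
    """TCP that puts the clipper's tail-bottom edge at box (xb,zb) with tilt th"""
    c,s=np.cos(th),np.sin(th)
    return O+(xb+105*c-2*s)*ex+y0*ey+[0,0,zb+105*s+2*c], rot(th).as_euler("xyz")
E
python3 - <<'E'
from h import *
s=bot.get_state();y0=(s["tcp_pos"]-O)@ey;print(y0)
open("y0","w").write(str(y0))
bot.movel(*tool(-105.5,7,0,y0),20)
for d in(5,10,15,20,25,30):
    t=np.radians(d);P=tool(-106+25*np.sin(t),7,t,y0)
    hit=bot.movel(*P,50,threshold=25);s=bot.get_state();print(d,hit,round(s["t"],2),(s["tcp_pos"]-P[0]).round(1),s["contact_force"].round(1),s["wrist_torque"].round(2))
    if hit:break
bot.dwell(.2)
cv2.imwrite("pics/s1.png",cv2.resize(imaging.capture("scene")[130:330,180:440],None,fx=3,fy=3))
s=bot.get_state();print(s["gripper_force"],s["opening"])
E
```

```text
2.491812096783117
5 False 9.44 [ 1.2 -0.5 -0.1] [-0.4  0.6 -3.7] [-0.07 -0.05 -0.06]
10 False 9.78 [ 0.4 -0.1 -0.6] [-0.1 -0.2 -3.7] [-0.03 -0.21 -0.02]
15 False 10.1 [ 0.2 -0.  -0.7] [ 0.3  0.4 -3.8] [-0.09 -0.29  0.03]
20 False 10.43 [ 0.1  0.  -0.8] [ 0.7  0.7 -3.7] [-0.24 -0.44 -0.03]
25 False 10.75 [ 0.   0.1 -0.9] [-0.4 -0.4 -3.3] [-0.28 -0.53 -0.02]
30 False 11.07 [ 0.1  0.  -0.9] [-0.7  0.4 -3.3] [-0.34 -0.75  0.02]
61.249412298202515 0.4050975357599389
```

View pics/s1.png

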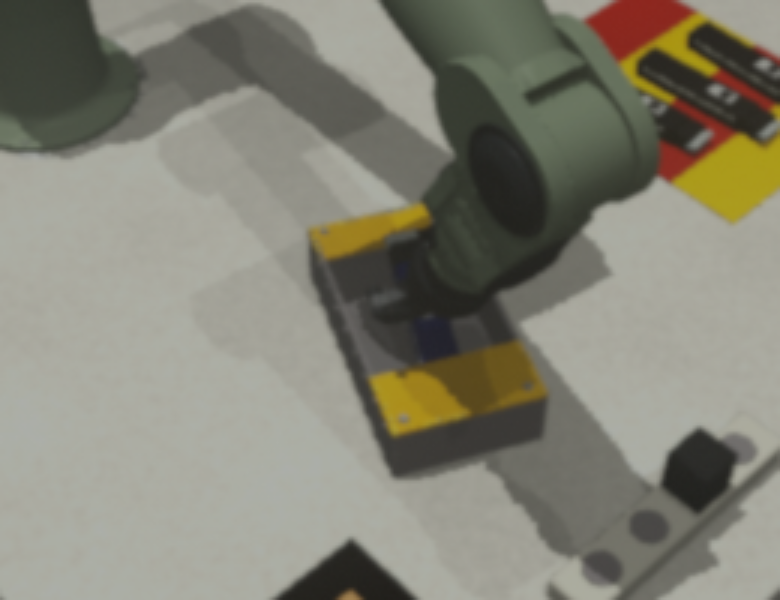

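The tool has tilted about 30° with only 3–4 N on it, and the tail is still beneath the rear cover near (435,340). I'll check with the wrist camera that the clipper rotated along with the tool.

```bash
python3 - <<'E'
from h import *
cv2.imwrite("pics/w4.png",imaging.capture("wrist"))
E
```

```text
(no output)
```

View pics/w4.png

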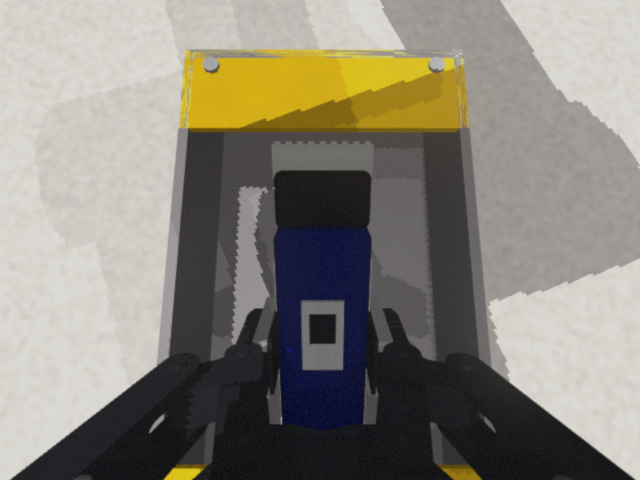

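The blade tip is still at row 142, so the clipper hasn't slipped and the nose is up. Now I'll draw it out.

```bash
python3 - <<'E'
from h import *
y0=float(open("y0").read());t=np.radians(30);x,z=-93.5,7
def go(x,z,v):
    P=tool(x,z,t,y0);hit=bot.movel(*P,v,threshold=25);s=bot.get_state()
    print(hit,round(s["t"],2),(s["tcp_pos"]-P[0]).round(1),s["contact_force"].round(1)); return hit
ok=not go(x+75*np.cos(t),z+75*np.sin(t),50) and not go(-30,150,60)
bot.dwell(.5)
cv2.imwrite("pics/s2.png",cv2.resize(imaging.capture("scene")[80:330,180:440],None,fx=2.3,fy=2.3))
s=bot.get_state();print(ok,s["gripper_force"],s["opening"],s["t"],s["tcp_pos"])
E
```

```text
False 13.02 [ 0.1 -0.1 -0.2] [-0.5  0.6 -3.8]
False 14.93 [-0.2  0.  -0.3] [-0.8 -0.7 -3.5]
True 61.249401569366455 0.41421487216961844 15.475 [515.63302868  65.92764201 204.2355071 ]
```

View pics/s2.png

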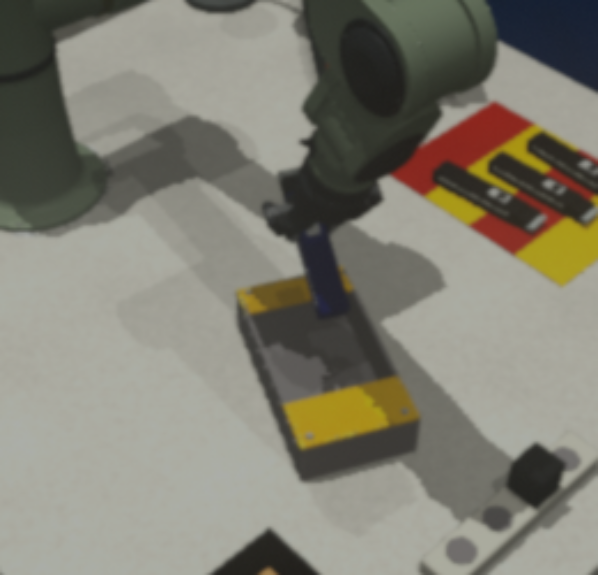

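The clipper is gripped and free of the box, with its lowest point (330,312) about 150 mm above the bench, over the window.

```bash
python3 -c "
from bench import bot
print(bot.sign_off())"
```

```text
the job is handed in; nothing more can be done
None
```

I handed the job in at about 15.5 s. The blue clipper was pushed back against the hidden stop (13 N felt), tilted to 30° and drawn out nose first. It finished gripped and at rest over the window, its lowest edge about 150 mm above the bench by calculation. No contact with any bystander was seen, and the judge's verdict was not returned.

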